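# Bring the gusset's punch mark under the bench punch

### The arm

A 6-joint arm with a two-finger parallel gripper is mounted at the origin on the work surface. World frame = base frame: x ahead of the robot, y to its left, z up, the work surface at z = 0. Lengths are in m, angles in degrees, forces in N, time in s.
With the tool pointing down it reaches from about 0.35 to 0.875 m from the base axis. Payload 15.5 kg.
Tool frame: the origin (TCP) lies at the very end of the fingers, on their centre line; the grasp point (between the pads) lies 19 mm behind it; z points along the fingers, x is the direction in which the jaws open and shut, and the axes are right-handed (so a half turn about z gives the same grasp; the last joint's range is limited). The gripper opens to 85 mm and grips with 20 to 120 N. Pads are 22 mm wide; open, the fingers measure 114 mm over their backs; the gripper's body (76 mm by 85 mm) begins 54 mm behind the grasp point. The pads swing forward as they close: fully open they stand 13 mm farther back than shut.
Start: joints at [60.476, 28.281, 77.091, -0, 74.628, -5.472], TCP at [0.255, 0.571, 0.231] pointing down, gripper open.
Joint ranges: [-166.48, 166.48], [-47.26, 123.95], [12.59, 153.08], [-70.14, 250.14], [6.76, 159.57], [-176.63, 176.63]. Speed limits (degrees/s): [108.29, 108.29, 147.25, 172.46, 172.46, 172.46].

### API

Orientations are given as a 3x3 rotation matrix whose columns are the frame's x, y, z axes.
In Python, from station import arm gives the robot as it stands.
- The arm moves only by the tool carry_out, never from a script. Its argument "commands" is a list of rows, each a list of 3 entries, a list of its own where there are three numbers: the shift along the tool's x, y, z in m, then the turn, a rotation vector about the tool's x, y, z in rad, then the finger opening in m, from 0 to 0.0854. A call has exactly 10 rows; each row shifts and turns the commanded pose from where the row before left it, along the tool's axes as they then stand; what a row does not reach is not made up. A row lasts 1/12 s, in which the tool goes at most 41.7 mm and 7.16 degrees, less where a joint would pass 70% of its speed; a pose out of reach is approached as far as the arm can. A call with a gripper value outside its range is refused whole. The fingers move at their own pace and stop on an object; the grip force is fixed at half the most. Time passes only in rows, so rows that do not move let the fingers close, or fill a call up. It gives the time, the measured TCP pose, the force and the opening at its end, in the units of the state.
- arm.observe(): the state, without advancing time (a new reading comes with each control period).
- arm.capture(name): name is "scene" or "top" or "wrist"; returns (picture, depth): 480x640x3 uint8, red, green, blue; 480x640 float32, m along the optical axis (not along the pixel's ray), 0 where there is no reading.
- arm.get_calibration(name): a dict with "mtx" (3x3 intrinsics, pixels), "k1" (the pictures are not rectified: a ray, as slopes to the right and down, at radius r is drawn at 1 + k1 r^2 times it, then the intrinsics apply), "world_from_camera" (4x4, takes a point from camera to world coordinates). Camera axes: x right, y down, z forward; pixel columns grow to the right and rows downward; lengths in m; the calibration is good to about 2 mm. A picture is of the moment at which its call begins: read the wrist's pose just before it. get_calibration takes no time and is no camera call; for the wrist camera it gives the pose at the moment of the call.
- arm.sign_off(): hands the job in, once; it reports no verdict.
Trained networks look in the newest picture that a camera, given by its name, has taken for a name from the list of things; names that differ only in an ending like _2 or _b are one class to them, and where a whole thing is asked for, a point or a joint stands for the part that bears it (a point fixed in the world has none). Each returns a list of dicts, best first, with "score" (0 to 1); they miss things now and then, are a little off and sometimes report something else, mostly with a low value. They report only what shows in the picture. A call takes as long as a camera call. They do not tell look-alikes from the thing itself.
- arm.boxes_of(camera, query): "centre" ([column, row] in pixels, amid what is visible of it).
The state is a dict: "time_s": time; "joint_positions": joint angles; "qvel": joint speeds; "joint_torque": joint torques, N m; "ee_pos": TCP position; "tcp_rot": TCP orientation; "force": force on the tool from outside, world axes, zero at the start; "moment": the same for the moment, N m; "gripper_width": opening from 0.0 (shut) to 1.0 (fully open).
Only numpy, scipy, OpenCV 4.12 (cv2) and the standard library are available. Lean on these libraries where they do the work, as an engineer would, in place of code of your own. Each camera call takes 0.05 s, during which the arm holds its last target.

### The job

Two galvanized gussets lie on the blue jig table. Slide the longer one along the tabletop, flat and without lifting it, until the black dot on its tongue sits right under the tip of the bench punch, and let go of it there. Leave the shorter gusset where it lies.

Things in the scene. Friction and masses are not known exactly. Their poses are not given: they have to be found in the camera images.
- gusset: Longer gusset, zinc-grey steel, 0.6 kg: plate 195 mm long, 60 wide, 5 thick, flat on the table, left or right. Origin: underside, middle line, 60 mm from the rear; x runs to the dot end (135 mm; starts roughly away from the robot), z up. Upright rib along the middle line, 10 mm thick, top 55 mm above the table from x -50 to +12 mm (pinch it over the origin), sloping to the plate at x +50.
- gusset_spot (a point): Centre of the black dot (14 mm across) on the upper face of the longer gusset's bare tongue: 105 mm ahead of the gusset's origin along its x, on the middle line, 5 mm above its underside.
- punch_tip (a point): Point of the bench punch, fixed, 20 mm above the table. Vertical rod 18 mm across, cap 26 mm across with its top 170 mm up on the same axis, in a boss 38 mm across at the end of a grey arm 26 mm wide, 97 to 133 mm above the table. The arm reaches 170 mm from a column (foot 100 x 90 mm) beyond and left of the tip as the robot sees it; the table between robot and tip is clear.
- short_gusset: Shorter gusset, to be left alone, on the other side (left or right) from the longer one: same make, plate 120 mm long, 50 wide, 5 thick, rib 10 mm thick and 42 high, also with a black dot. Origin on its underside, middle line, 50 mm from the rear end; x runs towards its dot.
Mind the look-alikes: they are no part of the job. What is shaped like the gusset but orange is not meant.

How it is judged (in metres and radians):
At the end, for the whole second after the job is handed in: The centre of the longer gusset's black dot is within 12 mm, seen from above, of the punch tip; the gusset lies flat on the table (within 4 mm of height and 3.4 degrees of level), at rest (horizontal distance between gusset_spot and punch_tip below 0.012 m and height (world z) of gusset below 0.004 m and angle between gusset's own z axis and vertical below 0.06 rad and linear speed of gusset below 0.01 m/s); the robot touches nothing.
It fails at once if the longer gusset was lifted off the table (more than 20 mm) instead of slid (height (world z) of gusset above 0.02 m).
It fails at once if the shorter gusset was moved by more than 20 mm (distance of short_gusset from where it was at the start of the episode above 0.02 m).
It also fails if it takes over 38 s, if anything falls off the work surface, if the arm or the gripper's body presses on something with over 40 N, if the wrist force passes 120 N, or if a joint passes its speed limit or range.

## Working session

There is one attempt and no reset: what is moved stays moved. The work goes in short steps, Python scripts to look and compute and a tool call to move; the robot and the scene stay as the last step left them, time stands still between calls to the robot, and variables do not carry over. Pictures are saved under pics/ and viewed, and the job is handed in when it is done.

Besides the shell and the picture viewer there is one more tool, called in YAML: its name, and indented under it one key for each argument. carry_out: Moves the arm, as the interface text tells. Its arguments: {"type":"object","properties":{"commands":{"type":"array"}},"required":["commands"]}

```bash
ls; mkdir -p pics; python3 - <<'E'
from station import arm
import cv2,numpy as np
s=arm.observe();print(s)
for n in("scene","top"):
    p,d=arm.capture(n);cv2.imwrite(f"pics/{n}0.png",p[:,:,::-1]);np.save(f"{n}0.npy",d)
    c=arm.get_calibration(n);print(n,c)
    for q in("gusset","gusset_spot","punch_tip","short_gusset"):
        try: print(q,arm.boxes_of(n,q))
        except Exception as e: print(q,e)
E
```

```text
pics
{'time_s': 0.0, 'joint_positions': array([ 6.04759779e+01,  2.83167296e+01,  7.71281206e+01, -1.73176093e-03,
        7.46278363e+01, -5.47275221e+00]), 'qvel': array([-0.03932854,  0.04679177, -0.01270678, -0.02782044, -0.03649455,
        0.05366668]), 'joint_torque': array([ 3.12994180e-04, -8.82184768e+01, -3.83863449e+01, -3.67902139e-04,
        1.04628006e-02, -6.04383308e-05]), 'ee_pos': array([0.25455563, 0.5704103 , 0.23067437]), 'tcp_rot': array([[ 4.07546233e-01,  9.13184378e-01, -5.99801775e-04],
       [ 9.13183698e-01, -4.07546664e-01, -1.11824993e-03],
       [-1.26561558e-03, -9.19906543e-05, -9.99999195e-01]]), 'force': array([ 0.44100596, -0.42373601, -0.51085622]), 'moment': array([0.02786381, 0.02582155, 0.02779089]), 'gripper_width': 0.9981240792866748}
scene {'mtx': array([[437.82612443,   0.        , 317.05516461],
       [  0.        , 437.82612443, 241.03271672],
       [  0.        ,   0.        ,   1.        ]]), 'k1': -0.03196628446075137, 'world_from_camera': array([[-0.85896185,  0.40658998, -0.31123807,  0.74784572],
       [ 0.51202042,  0.687301
[... 522 characters left out ...]
       [  0.        , 471.59464979, 243.52901976],
       [  0.        ,   0.        ,   1.        ]]), 'k1': 0.00094592360008604, 'world_from_camera': array([[-0.04862179, -0.97861099,  0.19989108,  0.27941553],
       [-0.99881333,  0.04819917, -0.00698304, -0.01471718],
       [-0.00280091, -0.19999341, -0.97979324,  0.9613328 ],
       [ 0.        ,  0.        ,  0.        ,  1.        ]])}
gusset [{'centre': [459.2, 357.3], 'score': 0.89}, {'centre': [417.4, 247.2], 'score': 0.81}]
gusset_spot [{'centre': [414.5, 246.8], 'score': 0.85}, {'centre': [458.2, 356.2], 'score': 0.79}]
punch_tip [{'centre': [242.9, 112.5], 'score': 0.6}]
short_gusset [{'centre': [210.0, 265.9], 'score': 0.95}]
```

View pics/scene0.png

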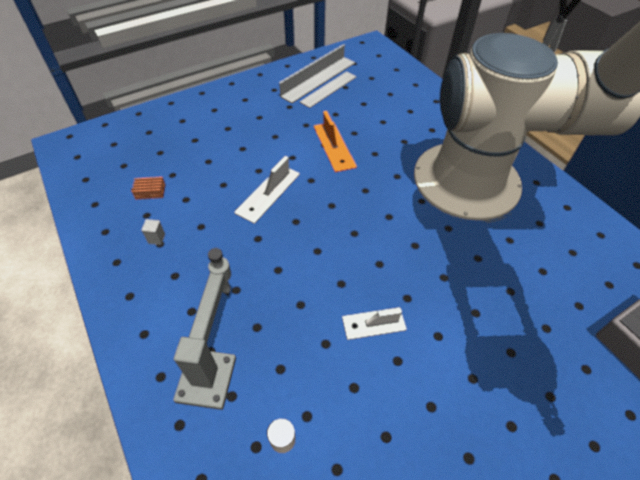

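View pics/top0.png

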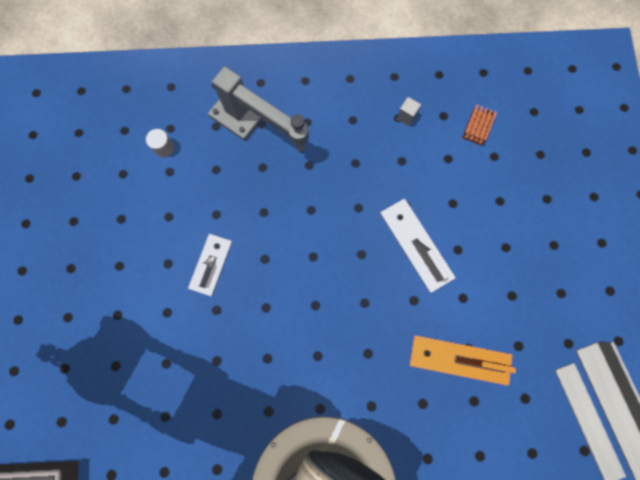

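Longer grey gusset: top image, dot near (400,217), rear near (445,285). Punch cap is at about (298,122) in top and (215,255) in scene. The orange piece is the look-alike, and the shorter gusset is at (210,265). Next I'll measure these.

```bash
cat > h.py <<'E'
import numpy as np,cv2
def ray(c,uv):
    uv=np.asarray(uv,float).reshape(-1,1,2)
    xy=cv2.undistortPoints(uv,c["mtx"],np.array([c["k1"],0,0,0.]))[:,0]
    return np.c_[xy,np.ones(len(xy))]
def onz(c,uv,z):
    T=c["world_from_camera"];r=ray(c,uv)@T[:3,:3].T;o=T[:3,3]
    return o+r*((z-o[2])/r[:,2])[:,None]
def cloud(c,d):
    v,u=np.mgrid[:480,:640]
    r=ray(c,np.stack([u,v],-1).reshape(-1,2))*d.reshape(-1,1)
    T=c["world_from_camera"]
    return (r@T[:3,:3].T+T[:3,3]).reshape(480,640,3)
E
python3 - <<'E'
from station import arm
from h import *
R={"top":((375,190,465,300),(275,105,325,165)),"scene":((228,150,305,225),(195,240,240,300))}
for n in R:
    c=arm.get_calibration(n);im=cv2.imread(f"pics/{n}0.png");d=np.load(f"{n}0.npy");P=cloud(c,d)
    print(n,"table z",np.median(P[...,2][(im[...,0]>120)&(im[...,2]<80)&(d>0)&(abs(P[...,0]-.5)<.3)&(abs(P[...,1])<.4)]))
    x0,y0,x1,y1=R[n][0]
    sub=im[y0:y1,x0:x1].astype(int)
    m=((sub[...,2]>130)).astype(np.uint8)
    k,l,st,_=cv2.connectedComponentsWithStats(m);b=1+np.argmax(st[1:,4]);m=(l==b).astype(np.uint8)
    cs,_=cv2.findContours(m,cv2.RETR_EXTERNAL,cv2.CHAIN_APPROX_NONE)
    ct=max(cs,key=len)[:,0]+[x0,y0]
    w=onz(c,ct,0.005)[:,:2]
    if n=="scene": print("(rib sticks out)")
    rc=cv2.minAreaRect((w*1000).astype(np.float32));print("rect",rc,"\n",cv2.boxPoints(rc))
    # dot: dark inside filled contour
    f=np.zeros_like(m);cv2.drawContours(f,[(ct-[x0,y0]).reshape(-1,1,2)],-1,1,-1)
    dk=(f&(sub.max(2)<110)).astype(np.uint8);k,l,st,ce=cv2.connectedComponentsWithStats(dk)
    for i in range(1,k):
        if st[i,4]>5: print("dark",st[i,4],ce[i]+[x0,y0],onz(c,[ce[i]+[x0,y0]],.005))
    # punch
    x0,y0,x1,y1=R[n][1];q=P[y0:y1,x0:x1].reshape(-1,3)
    t=q[(q[:,2]>.160)&(q[:,2]<.18)];print("cap",len(t),t.mean(0),t.min(0),t.max(0),np.median(t,0))
    # rib points
    x0,y0,x1,y1=R[n][0];q=P[y0:y1,x0:x1].reshape(-1,3);t=q[(q[:,2]>.045)&(q[:,2]<.065)]
    print("rib",len(t),t.mean(0),t.min(0),t.max(0))
    s=im[y0-10:y1+10,x0-10:x1+10];cv2.imwrite(f"pics/z_{n}.png",cv2.resize(s,None,fx=5,fy=5,interpolation=2))
E
```

```text
top table z 2.8083391682587333e-05
rect ((463.4426574707031, -215.64231872558594), (196.64407348632812, 62.24721145629883), 27.41960906982422) 
 [[ 361.8338  -233.29286]
 [ 390.49884 -288.5471 ]
 [ 565.0515  -197.99178]
 [ 536.3865  -142.73755]]
dark 14 [399.5        216.71428571] [[ 0.52384677 -0.18441167  0.005     ]]
dark 271 [427.32472325 258.87822878] [[ 0.43181792 -0.23423226  0.005     ]]
cap 172 [0.66908709 0.01653519 0.16889513] [0.65773817 0.00444001 0.16053904] [0.68317572 0.0285893  0.1729906 ] [0.66891617 0.01677999 0.16952231]
rib 226 [ 0.41549312 -0.23862435  0.05329907] [ 0.38414422 -0.25891396  0.04507101] [ 0.44917138 -0.22097357  0.05867522]
scene table z 0.0013573544347285638
(rib sticks out)
rect ((463.5654296875, -216.3671875), (199.2408905029297, 64.04576110839844), 27.440004348754883) 
 [[ 360.39612 -233.85413]
 [ 389.90967 -290.69434]
 [ 566.73474 -198.88025]
 [ 537.2212  -142.04004]]
dark 7 [251.         208.71428571] [[ 0.52389898 -0.18651603  0.005     ]]
cap 171 [0.67196436 0.01987292 0.16967825] [0.65976875 0.00547973 0.1600667 ] [0.68449567 0.03080244 0.17423096] [0.67192203 0.02054352 0.1707083 ]
rib 138 [ 0.41830168 -0.23509526  0.05314858] [ 0.38544455 -0.2552115   0.04514017] [ 0.45023079 -0.21714869  0.05838467]
```

```bash
python3 - <<'E'
import cv2,numpy as np
a=cv2.imread("pics/z_top.png");b=cv2.imread("pics/z_scene.png")
t=cv2.imread("pics/top0.png")[95:175,265:340];s=cv2.imread("pics/scene0.png")[235:305,185:250]
r=lambda x:cv2.resize(x,(400,300*x.shape[0]*4//(3*x.shape[1])) ,interpolation=2)
out=np.zeros((600,800,3),np.uint8)
for i,x in enumerate((a,b,t,s)):
    f=min(400/x.shape[1],300/x.shape[0]);y=cv2.resize(x,None,fx=f,fy=f,interpolation=2)
    out[300*(i//2):300*(i//2)+y.shape[0],400*(i%2):400*(i%2)+y.shape[1]]=y[:300,:400]
cv2.imwrite("pics/mont.png",out)
E
```

```text
(no output)
```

View pics/mont.png

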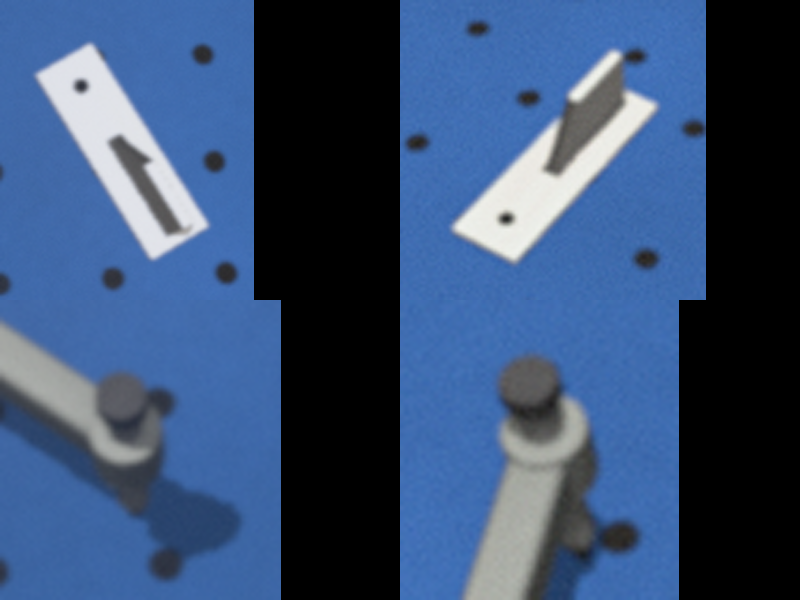

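Both cameras agree:
- **Gusset:** yaw 27.4°, origin ≈ (0.430, -0.233), dot ≈ (0.5235, -0.185).
- **Punch axis:** ≈ (0.671, 0.0175).

The plan is to turn the tool, travel over, pinch the rib, and slide without turning. First I turn the jaws by 128.6°.

carry_out:
  commands:
    - [[0, 0, 0], [0, 0, 0.1122], 0.085]
    - [[0, 0, 0], [0, 0, 0.1122], 0.085]
    - [[0, 0, 0], [0, 0, 0.1122], 0.085]
    - [[0, 0, 0], [0, 0, 0.1122], 0.085]
    - [[0, 0, 0], [0, 0, 0.1122], 0.085]
    - [[0, 0, 0], [0, 0, 0.1122], 0.085]
    - [[0, 0, 0], [0, 0, 0.1122], 0.085]
    - [[0, 0, 0], [0, 0, 0.1122], 0.085]
    - [[0, 0, 0], [0, 0, 0.1122], 0.085]
    - [[0, 0, 0], [0, 0, 0.1122], 0.085]

```text
time_s: 1.33
ee_pos: [0.2547, 0.5707, 0.2313]
tcp_rot: [[1.0, 0.023, 0.0], [0.023, -1.0, 0.0], [0.0, -0.0, -1.0]]
force: [-0.7, 0.7, -0.3]
gripper_width: 0.998
```

carry_out:
  commands:
    - [[0, 0, 0], [0, 0, 0.1122], 0.085]
    - [[0, 0, 0], [0, 0, 0.1122], 0.085]
    - [[0, 0, 0], [0, 0, 0.1122], 0.085]
    - [[0, 0, 0], [0, 0, 0.1122], 0.085]
    - [[0, 0, 0], [0, 0, 0.1122], 0.085]
    - [[0, 0, 0], [0, 0, 0.1122], 0.085]
    - [[0, 0, 0], [0, 0, 0.1122], 0.085]
    - [[0, 0, 0], [0, 0, 0.1122], 0.085]
    - [[0, 0, 0], [0, 0, 0.1122], 0.085]
    - [[0, 0, 0], [0, 0, 0.1122], 0.085]

```text
time_s: 2.17
ee_pos: [0.2547, 0.5707, 0.2313]
tcp_rot: [[0.455, -0.891, 0.0], [-0.891, -0.455, 0.0], [-0.0, -0.0, -1.0]]
force: [0.7, -0.7, 0.1]
gripper_width: 0.997
```

```bash
cat > go.py <<'E'
from station import arm
import numpy as np,sys
s=arm.observe();R=s["tcp_rot"];p=s["ee_pos"]
t=np.array([float(a) for a in sys.argv[1:4]]);
print("t",s["time_s"],"pos",p.round(4),"jaw yaw",np.degrees(np.arctan2(R[1,0],R[0,0])).round(2),"zax",R[:,2].round(4),"F",s["force"].round(1),"w",s["gripper_width"],"q",s["joint_positions"].round(1))
print("tool shift",(R.T@(t-p)).round(4))
c=arm.get_calibration("wrist")["world_from_camera"];print("cam in tool",(R.T@(c[:3,3]-p)).round(3))
E
python3 go.py 0.430 -0.233 0.16
```

```text
t 2.1667 pos [0.2547 0.5707 0.2313] jaw yaw -62.94 zax [ 0.  0. -1.] F [ 0.7 -0.7  0.1] w 0.9973471831466497 q [ 60.5  28.3  77.1  -0.   74.6 123.4]
tool shift [0.7955 0.2095 0.0713]
cam in tool [ 0.    -0.073 -0.142]
```

The wrist camera sits 73 mm out on the tool's -y side. In this grasp that points at the punch, so I'm taking the half-turned grasp instead.

carry_out:
  commands:
    - [[0, 0, 0], [0, 0, -0.1049], 0.085]
    - [[0, 0, 0], [0, 0, -0.1049], 0.085]
    - [[0, 0, 0], [0, 0, -0.1049], 0.085]
    - [[0, 0, 0], [0, 0, -0.1049], 0.085]
    - [[0, 0, 0], [0, 0, -0.1049], 0.085]
    - [[0, 0, 0], [0, 0, -0.1049], 0.085]
    - [[0, 0, 0], [0, 0, -0.1049], 0.085]
    - [[0, 0, 0], [0, 0, -0.1049], 0.085]
    - [[0, 0, 0], [0, 0, -0.1049], 0.085]
    - [[0, 0, 0], [0, 0, -0.1049], 0.085]

```text
time_s: 3.0
ee_pos: [0.2547, 0.5707, 0.2313]
tcp_rot: [[0.999, -0.039, -0.0], [-0.039, -0.999, -0.0], [-0.0, 0.0, -1.0]]
force: [0.1, -0.2, -0.0]
gripper_width: 1.003
```

carry_out:
  commands:
    - [[0, 0, 0], [0, 0, -0.1049], 0.085]
    - [[0, 0, 0], [0, 0, -0.1049], 0.085]
    - [[0, 0, 0], [0, 0, -0.1049], 0.085]
    - [[0, 0, 0], [0, 0, -0.1049], 0.085]
    - [[0, 0, 0], [0, 0, -0.1049], 0.085]
    - [[0, 0, 0], [0, 0, -0.1049], 0.085]
    - [[0, 0, 0], [0, 0, -0.1049], 0.085]
    - [[0, 0, 0], [0, 0, -0.1049], 0.085]
    - [[0, 0, 0], [0, 0, -0.1049], 0.085]
    - [[0, 0, 0], [0, 0, -0.1049], 0.085]

```text
time_s: 3.83
ee_pos: [0.2547, 0.5707, 0.2313]
tcp_rot: [[0.532, 0.847, -0.0], [0.847, -0.532, -0.0], [-0.0, -0.0, -1.0]]
force: [-0.1, 0.2, -0.2]
gripper_width: 0.996
```

carry_out:
  commands:
    - [[0, 0, 0], [0, 0, -0.1049], 0.085]
    - [[0, 0, 0], [0, 0, -0.1049], 0.085]
    - [[0, 0, 0], [0, 0, -0.1049], 0.085]
    - [[0, 0, 0], [0, 0, -0.1049], 0.085]
    - [[0, 0, 0], [0, 0, -0.1049], 0.085]
    - [[0, 0, 0], [0, 0, -0.1049], 0.085]
    - [[0, 0, 0], [0, 0, -0.1049], 0.085]
    - [[0, 0, 0], [0, 0, -0.1049], 0.085]
    - [[0, 0, 0], [0, 0, -0.1049], 0.085]
    - [[0, 0, 0], [0, 0, -0.1049], 0.085]

```text
time_s: 4.67
ee_pos: [0.2547, 0.5707, 0.2313]
tcp_rot: [[-0.469, 0.883, 0.0], [0.883, 0.469, -0.0], [-0.0, -0.0, -1.0]]
force: [0.1, 0.1, -0.3]
gripper_width: 0.996
```

```bash
python3 go.py 0.430 -0.233 0.18
```

```text
t 4.6667 pos [0.2547 0.5707 0.2313] jaw yaw 117.98 zax [ 0. -0. -1.] F [ 0.1  0.1 -0.3] w 0.9955523713474288 q [ 60.5  28.3  77.1  -0.   74.6 -57.5]
tool shift [-0.792  -0.2223  0.0513]
cam in tool [-0.    -0.074 -0.142]
```

carry_out:
  commands:
    - [[-0.0264, -0.0074, 0.0017], [0, 0, 0.01], 0.085]
    - [[-0.0264, -0.0074, 0.0017], [0, 0, 0], 0.085]
    - [[-0.0264, -0.0074, 0.0017], [0, 0, 0], 0.085]
    - [[-0.0264, -0.0074, 0.0017], [0, 0, 0], 0.085]
    - [[-0.0264, -0.0074, 0.0017], [0, 0, 0], 0.085]
    - [[-0.0264, -0.0074, 0.0017], [0, 0, 0], 0.085]
    - [[-0.0264, -0.0074, 0.0017], [0, 0, 0], 0.085]
    - [[-0.0264, -0.0074, 0.0017], [0, 0, 0], 0.085]
    - [[-0.0264, -0.0074, 0.0017], [0, 0, 0], 0.085]
    - [[-0.0264, -0.0074, 0.0017], [0, 0, 0], 0.085]

```text
time_s: 5.5
ee_pos: [0.3095, 0.3009, 0.2144]
tcp_rot: [[-0.456, 0.89, 0.0], [0.89, 0.456, 0.0], [0.0, 0.0, -1.0]]
force: [0.7, 0.4, -0.0]
gripper_width: 0.993
```

carry_out:
  commands:
    - [[-0.0264, -0.0074, 0.0017], [0, 0, 0], 0.085]
    - [[-0.0264, -0.0074, 0.0017], [0, 0, 0], 0.085]
    - [[-0.0264, -0.0074, 0.0017], [0, 0, 0], 0.085]
    - [[-0.0264, -0.0074, 0.0017], [0, 0, 0], 0.085]
    - [[-0.0264, -0.0074, 0.0017], [0, 0, 0], 0.085]
    - [[-0.0264, -0.0074, 0.0017], [0, 0, 0], 0.085]
    - [[-0.0264, -0.0074, 0.0017], [0, 0, 0], 0.085]
    - [[-0.0264, -0.0074, 0.0017], [0, 0, 0], 0.085]
    - [[-0.0264, -0.0074, 0.0017], [0, 0, 0], 0.085]
    - [[-0.0264, -0.0074, 0.0017], [0, 0, 0], 0.085]

```text
time_s: 6.33
ee_pos: [0.364, 0.032, 0.1974]
tcp_rot: [[-0.456, 0.89, 0.001], [0.89, 0.456, -0.0], [-0.0, 0.001, -1.0]]
force: [0.5, 0.1, -0.6]
gripper_width: 0.999
```

carry_out:
  commands:
    - [[-0.0264, -0.0074, 0.0017], [0, 0, 0], 0.085]
    - [[-0.0264, -0.0074, 0.0017], [0, 0, 0], 0.085]
    - [[-0.0264, -0.0074, 0.0017], [0, 0, 0], 0.085]
    - [[-0.0264, -0.0074, 0.0017], [0, 0, 0], 0.085]
    - [[-0.0264, -0.0074, 0.0017], [0, 0, 0], 0.085]
    - [[-0.0264, -0.0074, 0.0017], [0, 0, 0], 0.085]
    - [[-0.0264, -0.0074, 0.0017], [0, 0, 0], 0.085]
    - [[-0.0264, -0.0074, 0.0017], [0, 0, 0], 0.085]
    - [[-0.0264, -0.0074, 0.0017], [0, 0, 0], 0.085]
    - [[0, 0, 0], [0, 0, 0], 0.085]

```text
time_s: 7.17
ee_pos: [0.4144, -0.2128, 0.182]
tcp_rot: [[-0.454, 0.891, 0.002], [0.891, 0.454, -0.002], [-0.003, 0.001, -1.0]]
force: [-0.9, 1.3, -0.8]
gripper_width: 0.994
```

```bash
python3 go.py 0.430 -0.233 0.020; python3 - <<'E'
from station import arm
import cv2
c=arm.get_calibration("wrist");p,d=arm.capture("wrist");cv2.imwrite("pics/w1.png",p[:,:,::-1])
E
```

```text
t 7.1667 pos [ 0.4144 -0.2128  0.182 ] jaw yaw 116.99 zax [ 0.0019 -0.0021 -1.    ] F [-0.9  1.3 -0.8] w 0.9937458506914546 q [ -34.5   19.2  102.6   -0.    58.  -151.5]
tool shift [-0.0246  0.0047  0.1621]
cam in tool [-0.    -0.074 -0.142]
```

View pics/w1.png

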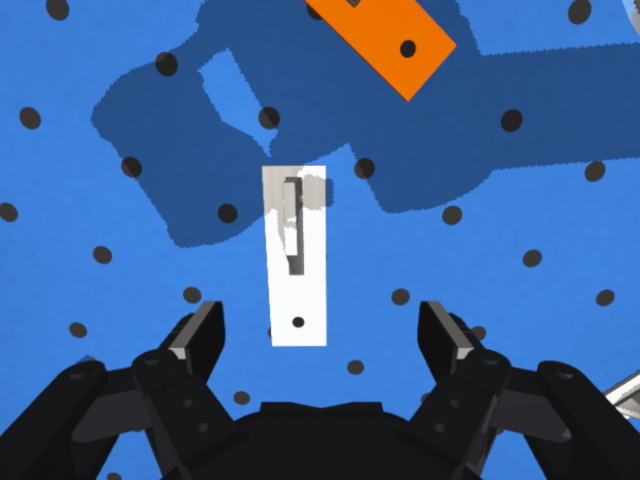

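The gusset lies upright in the wrist view, with its dot at (298,322) and its axis near column 297. The orange look-alike is at the top. I'll check the dot and rib line against the earlier fit.

```bash
python3 - <<'E'
from station import arm
from h import *
c=arm.get_calibration("wrist")
print(onz(c,[[298,322]],.005)); print(onz(c,[[272,346],[326,346],[263,166],[326,166]],.005))
print("rib top line",onz(c,[[290,182],[291,253]],.055))
E
```

```text
[[ 0.52254287 -0.18344891  0.005     ]]
[[ 0.56260495 -0.19614307  0.005     ]
 [ 0.53548955 -0.14278165  0.005     ]
 [ 0.38921898 -0.28426606  0.005     ]
 [ 0.36250081 -0.23149473  0.005     ]]
rib top line [[ 0.38435907 -0.25358249  0.055     ]
 [ 0.4381508  -0.22712364  0.055     ]]
```

carry_out:
  commands:
    - [[-0.0123, 0.0025, 0.015], [0, 0, 0], 0.085]
    - [[-0.0123, 0.0025, 0.02], [0, 0, 0], 0.085]
    - [[0, 0, 0.02], [0, 0, 0], 0.085]
    - [[0, 0, 0.02], [0, 0, 0], 0.085]
    - [[0, 0, 0.02], [0, 0, 0], 0.085]
    - [[0, 0, 0.02], [0, 0, 0], 0.085]
    - [[0, 0, 0.015], [0, 0, 0], 0.085]
    - [[0, 0, 0], [0, 0, 0], 0.085]
    - [[0, 0, 0], [0, 0, 0], 0.085]
    - [[0, 0, 0], [0, 0, 0], 0.085]

```text
time_s: 8.05
ee_pos: [0.4289, -0.2279, 0.0528]
tcp_rot: [[-0.456, 0.89, 0.001], [0.89, 0.456, -0.0], [-0.001, 0.0, -1.0]]
force: [-0.0, -0.3, -0.4]
gripper_width: 0.994
```

```bash
python3 go.py 0.430 -0.233 0.020
```

```text
t 8.05 pos [ 0.4289 -0.2279  0.0528] jaw yaw 117.13 zax [ 6.e-04 -3.e-04 -1.e+00] F [-0.  -0.3 -0.4] w 0.993571563812765 q [ -35.    32.9  107.     0.    40.1 -152.2]
tool shift [-0.005  -0.0013  0.0328]
cam in tool [-0.    -0.074 -0.142]
```

carry_out:
  commands:
    - [[-0.005, -0.001, 0.0], [0, 0, 0], 0.085]
    - [[0, 0, 0.011], [0, 0, 0], 0.085]
    - [[0, 0, 0.011], [0, 0, 0], 0.085]
    - [[0, 0, 0.0108], [0, 0, 0], 0.085]
    - [[0, 0, 0], [0, 0, 0], 0.085]
    - [[0, 0, 0], [0, 0, 0], 0.085]
    - [[0, 0, 0], [0, 0, 0], 0.06]
    - [[0, 0, 0], [0, 0, 0], 0.04]
    - [[0, 0, 0], [0, 0, 0], 0.02]
    - [[0, 0, 0], [0, 0, 0], 0.0]

```text
time_s: 8.88
ee_pos: [0.4302, -0.2332, 0.0196]
tcp_rot: [[-0.456, 0.89, 0.001], [0.89, 0.456, -0.0], [-0.001, 0.0, -1.0]]
force: [0.4, -0.3, -0.3]
gripper_width: 0.444
```

carry_out:
  commands:
    - [[0, 0, 0], [0, 0, 0], 0]
    - [[0, 0, 0], [0, 0, 0], 0]
    - [[0, 0, 0], [0, 0, 0], 0]
    - [[0, 0, 0], [0, 0, 0], 0]
    - [[0, 0, 0], [0, 0, 0], 0]
    - [[0, 0, 0], [0, 0, 0], 0]
    - [[0, 0, 0], [0, 0, 0], 0]
    - [[0, 0, 0], [0, 0, 0], 0]
    - [[0, 0, 0], [0, 0, 0], 0]
    - [[0, 0, 0], [0, 0, 0], 0]

```text
time_s: 9.72
ee_pos: [0.4301, -0.2331, 0.0194]
tcp_rot: [[-0.456, 0.89, 0.0], [0.89, 0.456, -0.0], [-0.0, 0.0, -1.0]]
force: [-1.0, 0.6, 6.2]
gripper_width: 0.104
```

```bash
python3 go.py 0.577 -0.031 0.020;  python3 - <<'E'
from station import arm
from h import *
c=arm.get_calibration("wrist");p,d=arm.capture("wrist");cv2.imwrite("pics/w2.png",p[:,:,::-1])
c=arm.get_calibration("top");p,d=arm.capture("top");cv2.imwrite("pics/t2.png",p[90:330,240:500,::-1].repeat(2,0).repeat(2,1));
E
```

```text
t 9.7167 pos [ 0.4301 -0.2331  0.0194] jaw yaw 117.11 zax [ 4.e-04 -3.e-04 -1.e+00] F [-1.   0.6  6.2] w 0.10353820798451263 q [ -35.5   36.6  107.6    0.    35.8 -152.6]
tool shift [ 0.113   0.2229 -0.0005]
cam in tool [-0.    -0.074 -0.142]
```

View pics/t2.png

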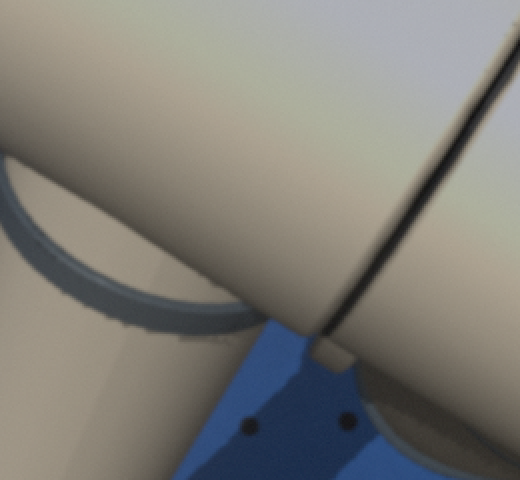

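View pics/w2.png

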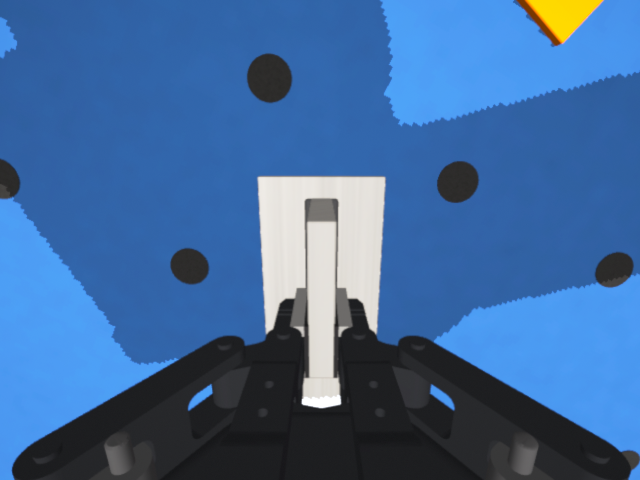

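The rib is pinched (opening ≈ 9 mm) and the plate's rear edge shows at row 177, columns 258–386. From that edge I can get the dot's position in the hand.

```bash
python3 - <<'E'
from station import arm
from h import *
c=arm.get_calibration("wrist");s=arm.observe();R=s["tcp_rot"]
e=onz(c,[[258,177],[386,177]],.005);print(e,np.linalg.norm(e[1]-e[0]))
m=e.mean(0);x=R[:,1]*1;x=x/np.linalg.norm(x)
dot=m+.165*x;print("rear mid",m,"origin",m+.06*x,"dot",dot,"edge yaw",np.degrees(np.arctan2(*(e[0]-e[1])[[1,0]])))
tip=np.array([.671,.0175,.005]);print("shift tool",R.T@(tip-dot), np.linalg.norm(tip-dot))
E
```

```text
[[ 0.39034695 -0.28662954  0.005     ]
 [ 0.36326826 -0.23354176  0.005     ]] 0.05959503586661685
rear mid [ 0.37680761 -0.26008565  0.005     ] origin [ 0.43021493 -0.23274233  0.0050146 ] dot [ 0.52367776 -0.18489152  0.00504016] edge yaw -62.97506178515996
shift tool [1.13015225e-01 2.23369044e-01 4.16988506e-05] 0.25033212519059134
```

carry_out:
  commands:
    - [[0.003, 0.006, 0], [0, 0, 0], 0]
    - [[0.006, 0.012, 0], [0, 0, 0], 0]
    - [[0.006, 0.012, 0], [0, 0, 0], 0]
    - [[0.006, 0.012, 0], [0, 0, 0], 0]
    - [[0.006, 0.012, 0], [0, 0, 0], 0]
    - [[0.006, 0.012, 0], [0, 0, 0], 0]
    - [[0.006, 0.012, 0], [0, 0, 0], 0]
    - [[0.006, 0.012, 0], [0, 0, 0], 0]
    - [[0.006, 0.012, 0], [0, 0, 0], 0]
    - [[0.003, 0.006, 0], [0, 0, 0], 0]

```text
time_s: 10.65
ee_pos: [0.502, -0.1351, 0.0195]
tcp_rot: [[-0.456, 0.89, 0.0], [0.89, 0.456, -0.0], [-0.0, -0.0, -1.0]]
force: [-4.7, -6.7, 9.1]
gripper_width: 0.112
```

```bash
python3 go.py 0.5774 -0.0306 0.0194
```

```text
t 10.65 pos [ 0.502  -0.1351  0.0195] jaw yaw 117.15 zax [ 1.e-04 -5.e-04 -1.e+00] F [-4.7 -6.7  9.1] w 0.11189950531659877 q [ -21.6   37.9  103.2   -0.    39.  -138.8]
tool shift [0.0586 0.1148 0.    ]
cam in tool [-0.    -0.074 -0.142]
```

carry_out:
  commands:
    - [[0.004, 0.008, 0], [0, 0, 0], 0]
    - [[0.007, 0.014, 0], [0, 0, 0], 0]
    - [[0.007, 0.014, 0], [0, 0, 0], 0]
    - [[0.007, 0.014, 0], [0, 0, 0], 0]
    - [[0.007, 0.014, 0], [0, 0, 0], 0]
    - [[0.007, 0.014, 0], [0, 0, 0], 0]
    - [[0.007, 0.014, 0], [0, 0, 0], 0]
    - [[0.004, 0.008, 0], [0, 0, 0], 0]
    - [[0, 0, 0], [0, 0, 0], 0]
    - [[0, 0, 0], [0, 0, 0], 0]

```text
time_s: 11.48
ee_pos: [0.5685, -0.0449, 0.0195]
tcp_rot: [[-0.456, 0.89, 0.001], [0.89, 0.456, 0.0], [-0.0, 0.001, -1.0]]
force: [3.7, 3.8, 4.3]
gripper_width: 0.106
```

```bash
python3 go.py 0.5774 -0.0306 0.0194; python3 - <<'E'
from station import arm
from h import *
p,d=arm.capture("scene");cv2.imwrite("pics/s3.png",p[:,:,::-1])
E
```

```text
t 11.4833 pos [ 0.5685 -0.0449  0.0195] jaw yaw 117.16 zax [ 1.4e-03  3.0e-04 -1.0e+00] F [3.7 3.8 4.3] w 0.1064521696981024 q [ -10.5   40.1   95.9    0.    43.9 -127.7]
tool shift [0.0087 0.0144 0.0001]
cam in tool [-0.    -0.074 -0.142]
```

View pics/s3.png

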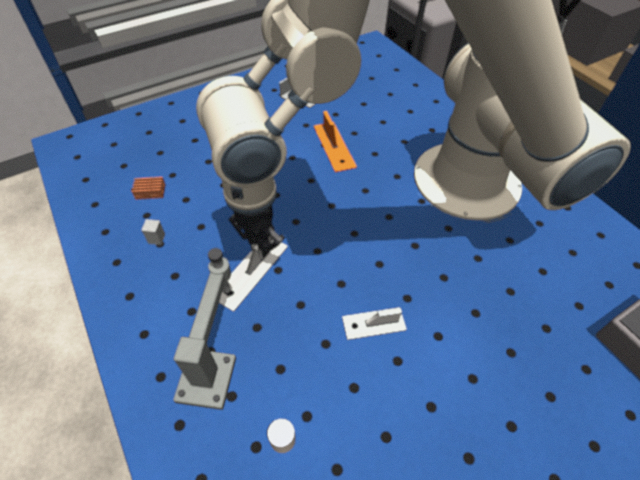

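The dot shows at about (229,292), just short of the rod, with clear space between gripper and punch. Now the final 17 mm.

carry_out:
  commands:
    - [[0.0017, 0.0029, 0], [0, 0, 0], 0]
    - [[0.0017, 0.0029, 0], [0, 0, 0], 0]
    - [[0.0017, 0.0029, 0], [0, 0, 0], 0]
    - [[0.0017, 0.0029, 0], [0, 0, 0], 0]
    - [[0.0017, 0.0029, 0], [0, 0, 0], 0]
    - [[0, 0, 0], [0, 0, 0], 0]
    - [[0, 0, 0], [0, 0, 0], 0]
    - [[0, 0, 0], [0, 0, 0], 0]
    - [[0, 0, 0], [0, 0, 0], 0]
    - [[0, 0, 0], [0, 0, 0], 0]

```text
time_s: 12.37
ee_pos: [0.5766, -0.0316, 0.0195]
tcp_rot: [[-0.456, 0.89, 0.0], [0.89, 0.456, 0.0], [-0.0, 0.0, -1.0]]
force: [-1.7, 0.5, 7.0]
gripper_width: 0.108
```

```bash
python3 go.py 0.5774 -0.0306 0.0194; python3 - <<'E'
from station import arm
from h import *
c=arm.get_calibration("scene");p,d=arm.capture("scene");s=p[225:320,180:310,::-1];cv2.imwrite("pics/s4.png",cv2.resize(s,None,fx=6,fy=6,interpolation=2))
# where tip / axis points should appear for (0.671,0.0175)
T=np.linalg.inv(c["world_from_camera"])
for P in([.671,.0175,.17],[.671,.0175,.02],[.671,.0175,.005]):
    q=T[:3,:3]@P+T[:3,3];u=cv2.projectPoints(q.reshape(1,1,3),np.zeros(3),np.zeros(3),c["mtx"],np.array([c["k1"],0,0,0.]))[0].ravel();print(P,u.round(1),((u-[180,225])*6).round())
E
```

```text
t 12.3667 pos [ 0.5766 -0.0316  0.0195] jaw yaw 117.1 zax [ 1.e-04  0.e+00 -1.e+00] F [-1.7  0.5  7. ] w 0.10843733360065036 q [  -9.1   40.5   94.8    0.    44.8 -126.2]
tool shift [0.0005 0.0011 0.0001]
cam in tool [-0.    -0.074 -0.142]
[0.671, 0.0175, 0.17] [215.1 253.7] [211. 172.]
[0.671, 0.0175, 0.02] [228.4 296.1] [290. 426.]
[0.671, 0.0175, 0.005] [229.5 299.7] [297. 448.]
```

View pics/s4.png

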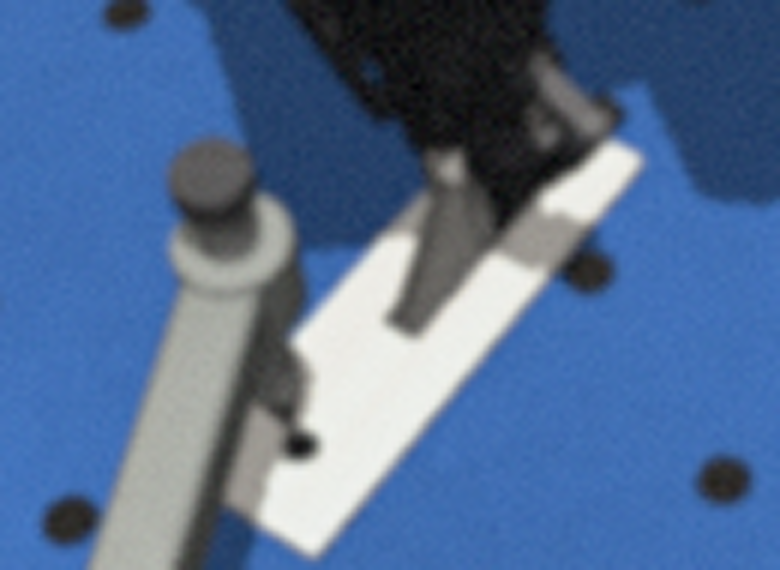

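The dot is at crop (301,445) and the tip's foot is predicted at (297,448), under 1 px apart in the real image. The rod tip sits right above the dot. Releasing and retreating upward.

carry_out:
  commands:
    - [[0, 0, 0], [0, 0, 0], 0.02]
    - [[0, 0, 0], [0, 0, 0], 0.03]
    - [[0, 0, 0], [0, 0, 0], 0.045]
    - [[0, 0, 0], [0, 0, 0], 0.06]
    - [[0, 0, 0], [0, 0, 0], 0.06]
    - [[0, 0, 0], [0, 0, 0], 0.06]
    - [[0, 0, 0], [0, 0, 0], 0.06]
    - [[0, 0, 0], [0, 0, 0], 0.06]
    - [[0, 0, 0], [0, 0, 0], 0.06]
    - [[0, 0, 0], [0, 0, 0], 0.06]

```text
time_s: 13.25
ee_pos: [0.5767, -0.0315, 0.0192]
tcp_rot: [[-0.456, 0.89, -0.0], [0.89, 0.456, 0.0], [0.0, -0.0, -1.0]]
force: [-0.0, 0.2, 0.3]
gripper_width: 0.7
```

carry_out:
  commands:
    - [[0, 0, -0.005], [0, 0, 0], 0.06]
    - [[0, 0, -0.01], [0, 0, 0], 0.06]
    - [[0, 0, -0.015], [0, 0, 0], 0.06]
    - [[0, 0, -0.015], [0, 0, 0], 0.06]
    - [[0, 0, -0.02], [0, 0, 0], 0.06]
    - [[0, 0, -0.02], [0, 0, 0], 0.06]
    - [[0, 0, -0.02], [0, 0, 0], 0.06]
    - [[0, 0, -0.02], [0, 0, 0], 0.06]
    - [[0, 0, -0.01], [0, 0, 0], 0.06]
    - [[0, 0, 0], [0, 0, 0], 0.06]

```text
time_s: 14.08
ee_pos: [0.5779, -0.0316, 0.1569]
tcp_rot: [[-0.456, 0.89, 0.004], [0.89, 0.456, -0.001], [-0.003, 0.003, -1.0]]
force: [1.2, -0.9, -0.4]
gripper_width: 0.704
```

carry_out:
  commands:
    - [[0, -0.02, -0.01], [0, 0, 0], 0.06]
    - [[0, -0.02, -0.01], [0, 0, 0], 0.06]
    - [[0, -0.02, -0.01], [0, 0, 0], 0.06]
    - [[0, -0.02, -0.01], [0, 0, 0], 0.06]
    - [[0, -0.02, -0.01], [0, 0, 0], 0.06]
    - [[0, -0.02, -0.01], [0, 0, 0], 0.06]
    - [[0, -0.02, -0.01], [0, 0, 0], 0.06]
    - [[0, 0, 0], [0, 0, 0], 0.06]
    - [[0, 0, 0], [0, 0, 0], 0.06]
    - [[0, 0, 0], [0, 0, 0], 0.06]

```text
time_s: 14.92
ee_pos: [0.4523, -0.0952, 0.2237]
tcp_rot: [[-0.455, 0.89, -0.0], [0.89, 0.455, 0.0], [0.0, -0.0, -1.0]]
force: [0.2, 0.2, -0.1]
gripper_width: 0.702
```

```bash
python3 go.py 0.5774 -0.0306 0.0194; python3 - <<'E'
from station import arm
from h import *
p,d=arm.capture("scene");s=p[225:320,180:310,::-1];a=cv2.resize(s,None,fx=3,fy=3,interpolation=2)
c=arm.get_calibration("scene");
p,d=arm.capture("top");s=p[70:260,240:420,::-1];b=cv2.resize(s,None,fx=2,fy=2,interpolation=2)
o=np.zeros((400,760,3),np.uint8);o[:a.shape[0],:a.shape[1]]=a;o[:b.shape[0],395:395+b.shape[1]]=b;cv2.imwrite("pics/f5.png",o)
E
```

```text
t 14.9167 pos [ 0.4523 -0.0952  0.2237] jaw yaw 117.09 zax [-3.e-04  2.e-04 -1.e+00] F [ 0.2  0.2 -0.1] w 0.7024936417982458 q [ -19.3   15.8   99.7    0.    64.5 -136.4]
tool shift [0.0004 0.1408 0.2043]
cam in tool [-0.    -0.074 -0.142]
```

View pics/f5.png

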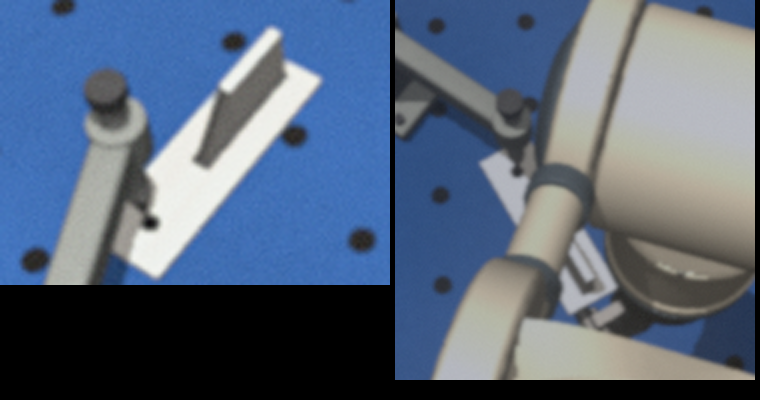

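The gusset is flat and free, with its dot at scene (230,299) and top (301,155.5). I'll check both against the tip.

```bash
python3 - <<'E'
from station import arm
from h import *
for n,u in(("scene",[229.9,298.9]),("top",[300.9,155.4])):
    print(n,onz(arm.get_calibration(n),[u],.005)[0,:2]-[.671,.0175])
E
```

```text
scene [-0.00139596 -0.00135202]
top [-0.00081456 -0.00112373]
```

```bash
python3 -c "
from station import arm
print(arm.sign_off())"
```

```text
the job is handed in; nothing more can be done
None
```

I slid the longer grey gusset flat along the table until its black dot was under the punch tip, let go, backed the arm away and handed the job in. It was never lifted.

- **Position:** after release, both fixed cameras put the dot within about 2 mm of the measured punch axis (limit 12 mm). The scene camera gave an offset of (-1.4, -1.4) mm and the top camera (-0.8, -1.1) mm.
- **State at hand-in:** in both pictures the gusset lay flat and free. The tool force read about 0 N and the arm was well clear. The clock was at about 15 s of the 38 s allowed.
- **Shorter gusset:** the arm never came near it, and it looked unmoved in the scene picture taken just before the last 17 mm of the slide. I did not measure it again at the end.
- **Change of plan:** I turned the gripper half a turn before grasping, because the wrist camera would otherwise have pointed at the punch.

No check failed. The cameras disagreed by at most about 3 mm, on the punch axis, and I used a value in between.

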